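# Spare bell push onto its charging cradle

### The arm

A 7-joint arm with a two-finger parallel gripper is mounted at the origin on the work surface. World frame = base frame: x ahead of the robot, y to its left, z up, the work surface at z = 0. Lengths are in m, angles in rad, forces in N, time in s.
With the tool pointing down it reaches from about 0.425 to 0.875 m from the base axis. Payload 4.7 kg.
Tool frame: the origin (TCP) lies on the centre line of the jaws, within the pads' length; the fingertips stand ahead of it and the grasp point (between the pads) lies 2 mm behind it (nose_length is the z of the fingertips in the tool frame, in m); z points along the fingers, y is the line along which they close (so a half turn about z gives the same grasp; the last joint's range is limited). The gripper opens to 87 mm and grips with 3 to 60 N. Pads are 19 mm wide; open, the fingers measure 117 mm over their backs; the gripper's body (75 mm by 190 mm) begins 51 mm behind the grasp point.
Start: joints at [-1.18, 0.321, -0.07, 1.45, 0.023, 1.371, -0.057], TCP at [0.239, 0.604, 0.202] pointing down, gripper open.
Joint ranges: [-2.86, 2.86], [-0.3, 2.09], [-1.38, 1.24], [0.06, 2.45], [-1.56, 4.7], [0.09, 2.05], [-2.69, 2.69]. Speed limits (rad/s): [2.57, 2.57, 3.14, 3.14, 3.14, 3.14, 3.14].

### API

Orientations are given as a rotation vector (axis times angle).
In Python, from bench import * gives the robot as it stands.
- The arm moves only by the tool send_rows, never from a script. Its arguments are lists of equal length, an entry for each row: "xyz": the shift along the tool's x, y, z in mm, a list of three; "dr": the turn, a rotation vector about the tool's x, y, z in rad, a list of three. A call has exactly 10 rows; each row is the pose to reach, as a shift and turn from the pose commanded when the call began, along the tool's axes at that moment; what a row does not reach only later rows make up. A row lasts 1/12 s, in which the tool goes at most 41.7 mm and 7.16 degrees, less where a joint would pass 70% of its speed; a pose out of reach is approached as far as the arm can. A call with a gripper value outside its range is refused whole. "jaw" is the finger opening in mm, from 0 to 87, set as the call begins (left out, the last holds). The fingers move at their own pace and stop on an object; "grip_force" is the grip in N (left out, the last holds). Time passes only in rows, so rows that repeat a pose let the fingers close, or fill a call up. It gives the time, the measured TCP pose, the force, the opening and the grip force at its end, in the units of the state.
- get_state(): the state, without advancing time (a new reading comes with each control period).
- get_image(name): name is "scene" or "top" or "wrist"; returns the picture (400x640x3 uint8, red, green, blue); there is no depth.
- calibration(name): a dict with "vfov" (degrees; the focal length in pixels is half the picture's height over the tangent of half this angle, whatever the lens; pixels are square), "cx", "cy" (the principal point, pixels), "rvec" (rotation vector, rad) and "tvec" (3), from world to camera coordinates, as OpenCV has them; the wrist camera has in their place "hand_eye" (4x4, takes a point from camera to tool coordinates, whose origin is the TCP and whose axes are the flange's). Camera axes: x right, y down, z forward; pixel columns grow to the right and rows downward; lengths in m; the calibration is good to about 2 mm. A picture is of the moment at which its call begins: read the wrist's pose just before it. calibration takes no time and is no camera call.
- close_job(): hands the job in; it is judged then, once.
The state is a dict: "time": time; "joint_positions": joint angles; "qd": joint speeds; "joint_torque": joint torques, N m; "position": TCP position; "tool_rot": TCP orientation; "ft_force": force on the tool from outside, world axes, zero at the start; "torque": the same for the moment, N m; "grip_width": opening from 0.0 (shut) to 1.0 (fully open); "grip_force": force on a finger pad.
Only numpy, scipy, OpenCV 4.12 (cv2) and the standard library are available. Lean on these libraries where they do the work, as an engineer would, in place of code of your own. Each camera call takes 0.05 s, during which the arm holds its last target. There are 200 camera calls.

### The job

Put the spare chrome bell push from the turntable on charge: with its lens end uppermost, start its foot into the sloping track of the charging cradle from the open upper end, slide it down, and press it home past the sprung catch until it is held against the charging contacts. Do not ram the cradle, and leave the other things on the turntable and the ledge standing where they are.

Things in the scene. Friction and masses are not known exactly. Their poses are not given: they have to be found in the camera images.
- bell_mid (a point): Spare doorbell push lying face up on the turntable on its foot: chrome housing 118 mm long (x), 44 mm wide (y), 22 mm thick (z), square ends, about 0.17 kg. This point: centre of the housing. x points to the end with the round camera lens (the top end; the push button is near the other end), z out of the face. Its foot's underside is 25 mm below. Grip the housing across its width.
- bell_foot (a point): Middle of the leading tips of the bell push's foot, on its underside (x -42, z -25 mm from bell_mid; same axes). The foot is a T in section: flange 26 mm wide (y), 7 mm thick, then a neck 14 mm wide, 7 mm high up to the housing; it runs 60 mm back from here along +x. Front corners are rounded. A cross rib in a groove under the flange, 8 mm behind the tips, snaps over the catch.
- low_home (a point): Charging cradle: where the housing's centre (bell_mid) lies when the bell push is home and the stop carriage stands at its lowest, the axes of both then the same: x up the slope along the track, y across, z out of the slope. The slope is 30 degrees, its low end nearer the robot; the track floor is at z -25 mm. With the carriage further up, home lies up to 12 mm further up (+x).
- contacts (a joint): Sprung brass charging contacts in the stop at the low end of the track: m pressed in, 0 free, 0.003 when the bell push is hard against the rigid stop; under 1 N. Stop and contacts sit on a carriage clamped anywhere in the lowest 12 mm of the track; where is not told and must be felt. Clicked home, the bell push keeps them pressed in by 0.0015 or more.
- mouth (a point): Open upper end of the track, on its floor, mid-width (x +36, z -25 mm from low_home; same axes). From here 78 mm down two lips hang over the channel: inside 29 mm wide, 8.5 mm high, slot between the lips 17 mm, outside 37 mm wide, lip tops 11.5 mm above the floor. From here up the slope the bare floor runs on 30 mm as a landing tongue, 37 mm wide.
- cheek_end (a point): Between the upper ends of the two side cheeks (x +20, z -3 mm from low_home; same axes), level with their tops. From here 82 mm down the slope the cheeks, 4 mm thick, inner faces at y +-25 mm, tops 22 mm above the track floor, leave 3 mm beside the housing: no room for fingers, so a grip further down must be let go before and the rest pushed on the housing's upper end.
- catch (a joint): Sprung bump in the track floor on the stop carriage, 16 mm above the stop, 3 mm high: m pressed down, 0 when up. It meets the foot's rib when the bell push is about 15 mm short of home; pressing past takes up to about 13 N along the slope until 8 mm short, then it helps. Before it there is only friction; a released bell push may slide down to it by itself. The stop behind is rigid.
- cradle: The whole charging cradle, fixed to the ledge: grey stand with a base plate 140 x 70 x 6 mm and a tilted aluminium track, about 90 mm high at its upper end. Origin on the ledge near the middle of the base plate; x is the horizontal direction in which the slope rises, z up.
- turntable: Plastic turntable, platter 310 mm across, its top 20 mm above the ledge; it turns freely with some friction. Origin on the ledge at its axis. The bell push lies near its middle with five other things round it, 112 mm from the axis.
- bangle_a: Moulded rigid amber resin bead bangle, 73 mm across, 13 mm high, lying on the turntable; leave alone. Origin at the centre of its underside.
- bangle_b: As bangle_a.
- bangle_c: As bangle_a.
- nazar: Blue glass nazar bead, a disc 44 mm across and 8 mm thick, lying on the turntable; leave alone. Origin at the centre of its underside.
- cup: Stainless coin cup with its lid clipped shut, 66 mm across and 60 mm high, standing on the turntable; leave alone. Origin at the centre of its underside.
- torch: Small pocket torch lying on the ledge beside the cradle, 118 mm long (x), 30 mm thick; leave alone. Origin at the centre of its underside.
- keybowl: White ceramic key bowl, 100 mm across and 35 mm high, on the ledge; leave alone. Origin at the centre of its underside.
- glasses_case: Black glasses case 155 x 62 x 40 mm on the ledge; leave alone. Origin at the centre of its underside.
Not all that is in view belongs to the job. Leave any red look-alike of the cradle alone.

How it is judged:
On the way:
1. the foot of the bell push is in the track under the lips, lens end uppermost, still short of home (x of bell_mid in the frame of low_home between 0.016 and 0.062 m and y of bell_mid in the frame of low_home between -0.004 and 0.004 m and z of bell_mid in the frame of low_home between -0.004 and 0.004 m and angle between the x axis of bell_mid and the x axis of low_home, either way round below 0.12 rad and angle between the z axis of bell_mid and the z axis of low_home, either way round below 0.12 rad), for 0.05 s.
At the end, for the whole second after the job is handed in: The bell push is clicked home, lens end uppermost: it keeps the charging contacts pressed in by over 1.2 mm, with its centre within 4 mm of the line of the track across and out of the slope, from 4 mm below to 17 mm above low_home along it, and its axes within 0.12 rad of the track's (value of joint contacts above 0.0012 m and x of bell_mid in the frame of low_home between -0.004 and 0.017 m and y of bell_mid in the frame of low_home between -0.004 and 0.004 m and z of bell_mid in the frame of low_home between -0.004 and 0.004 m and angle between the x axis of bell_mid and the x axis of low_home, either way round below 0.12 rad and angle between the z axis of bell_mid and the z axis of low_home, either way round below 0.12 rad); the robot touches nothing.
It fails at once if the cradle is rammed (more than 100 N on it) (contact force between anything else and cradle above 100 N).
It fails at once if another thing is shifted by more than 50 mm (distance of any of bangle_a, bangle_b, bangle_c, nazar, cup, torch, keybowl, glasses_case from where it was at the start of the episode above 0.05 m).
It fails at once if another thing is tipped over (angle between any of bangle_a, bangle_b, bangle_c, nazar, cup, torch, keybowl, glasses_case's own z axis and vertical above 0.5 rad).
It also fails if it takes over 54 s, if anything falls off the work surface, if the arm or the gripper's body presses on something with over 40 N, if the wrist force passes 120 N, or if a joint passes its speed limit or range.

## Working session

There is one attempt and no reset: what is moved stays moved. The work goes in short steps, Python scripts to look and compute and a tool call to move; the robot and the scene stay as the last step left them, time stands still between calls to the robot, and variables do not carry over. Pictures are saved under pics/ and viewed, at most 10 in all, crops included, and the job is handed in when it is done.

Besides the shell and the picture viewer there is one more tool, called after "Call:" in YAML: its name, and indented under it one key for each argument. send_rows: Moves the arm, as the interface text tells. Its arguments: {"type":"object","properties":{"xyz":{"type":"array"},"dr":{"type":"array"},"jaw":{"type":"number"},"grip_force":{"type":"number"}},"required":["xyz","dr"]}

```bash
mkdir -p pics; cat > h.py <<'E'
import numpy as np, cv2
from scipy.spatial.transform import Rotation as R
from bench import *
def cam(name,st=None):
    c=calibration(name); f=200/np.tan(np.radians(c["vfov"]/2))
    K=np.array([[f,0,c["cx"]],[0,f,c["cy"]],[0,0,1]])
    if "hand_eye" in c:
        T=np.eye(4);T[:3,:3]=R.from_rotvec(st["tool_rot"]).as_matrix();T[:3,3]=st["position"]
        W=np.linalg.inv(T@np.array(c["hand_eye"]))
    else:
        W=np.eye(4);W[:3,:3]=R.from_rotvec(np.ravel(c["rvec"])).as_matrix();W[:3,3]=np.ravel(c["tvec"])
    return K,W
def proj(KW,P):
    K,W=KW; p=(np.atleast_2d(P)@W[:3,:3].T+W[:3,3])@K.T; return p[:,:2]/p[:,2:]
def ray(KW,uv):
    K,W=KW; uv=np.atleast_2d(uv).astype(float)
    d=np.c_[uv,np.ones(len(uv))]@np.linalg.inv(K).T@W[:3,:3]
    return -W[:3,:3].T@W[:3,3], d
def onz(KW,uv,z):
    o,d=ray(KW,uv); return o+d*((z-o[2])/d[:,2])[:,None]
def tri(KWs,uvs):
    A=np.zeros((3,3));b=np.zeros(3)
    for KW,uv in zip(KWs,uvs):
        o,d=ray(KW,uv);d=d[0]/np.linalg.norm(d[0]);M=np.eye(3)-np.outer(d,d);A+=M;b+=M@o
    return np.linalg.solve(A,b)
E
python3 - <<'E'
from h import *
s=get_state();np.set_printoptions(precision=4,suppress=True)
for n in("scene","top"):
    i=get_image(n);cv2.imwrite(f"pics/{n}0.png",i[:,:,::-1])
    K,W=cam(n);print(n,K.tolist(),-W[:3,:3].T@W[:3,3],W[2,:3])
i=get_image("wrist");cv2.imwrite("pics/wrist0.png",i[:,:,::-1])
print(calibration("wrist"));print(s)
try: print(nose_length)
except Exception as e: print(e)
E
```

```text
scene [[404.4732351676385, 0.0, 310.5552537954571], [0.0, 404.4732351676385, 198.3577803674315], [0.0, 0.0, 1.0]] [ 0.82   -0.4155  0.929 ] [-0.2876  0.4888 -0.8236]
top [[436.89952451265987, 0.0, 312.51147850400133], [0.0, 436.89952451265987, 193.8613621518068], [0.0, 0.0, 1.0]] [0.3744 0.086  1.463 ] [ 0.1287 -0.0066 -0.9917]
{'vfov': 64.99368328414754, 'cx': 321.03698975986543, 'cy': 200.59965782650096, 'hand_eye': array([[-0.0003, -0.9676, -0.2526,  0.0686],
       [ 1.    , -0.0003, -0.0003,  0.0014],
       [ 0.0002, -0.2526,  0.9676, -0.1839],
       [ 0.    ,  0.    ,  0.    ,  1.    ]])}
{'time': 0.0, 'joint_positions': array([-1.1799,  0.3218, -0.0701,  1.4517,  0.0226,  1.3708, -0.0569]), 'qd': array([-0.0013,  0.0001, -0.0003,  0.0006, -0.0002,  0.0017,  0.0008]), 'joint_torque': array([  0.0004, -49.1291,  -0.4037, -31.2533,  -0.0638,   0.0437,
         0.0002]), 'position': array([0.239 , 0.6038, 0.201 ]), 'tool_rot': array([-0.5883, -3.0857,  0.003 ]), 'ft_force': array([-0.1434, -0.1891, -0.2813]), 'torque': array([-0.0141,  0.0474,  0.0269]), 'grip_force': 0.0, 'grip_width': 0.9992235892970996}
0.017
```

View pics/scene0.png

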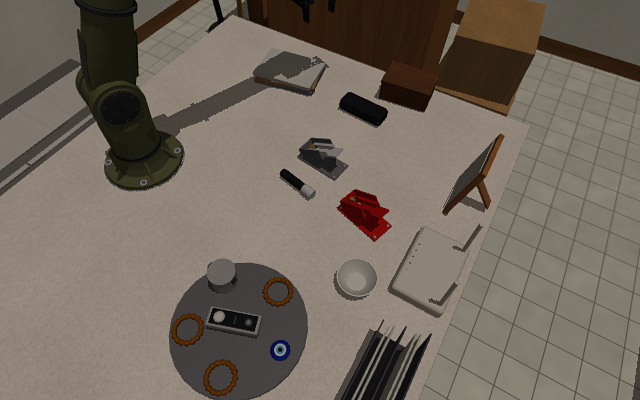

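View pics/top0.png

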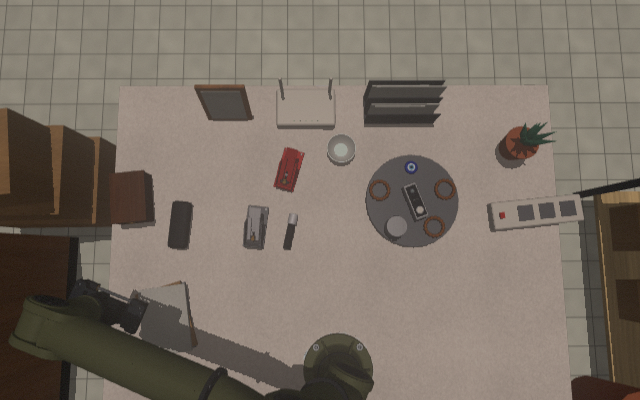

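```bash
python3 - <<'E'
from h import *
np.set_printoptions(precision=4,suppress=True)
s=cv2.imread("pics/scene0.png");t=cv2.imread("pics/top0.png")
def crop(im,x,y,w,h,k): return cv2.resize(im[y:y+h,x:x+w],(w*k,h*k),interpolation=cv2.INTER_CUBIC)
a=crop(s,190,290,80,60,5);b=crop(s,285,125,80,60,5);c=crop(t,230,195,80,60,5);d=crop(t,380,170,80,60,5)
cv2.imwrite("pics/c1.png",np.vstack([np.hstack([a,b]),np.hstack([d,c])]))
S=cam("scene");T=cam("top")
print("bell",onz(T,(414.5,201),.056),onz(S,(233.5,320),.056))
print("cradle",onz(T,(256,227),.03),onz(S,(322,158),.03))
print("tt",onz(T,(412,201),.02),onz(S,(238,330),.02))
E
```

```text
bell [[ 0.5321 -0.2542  0.056 ]] [[ 0.5382 -0.2585  0.056 ]]
cradle [[0.452 0.262 0.03 ]] [[0.461 0.257 0.03 ]]
tt [[ 0.5362 -0.2546  0.02  ]] [[ 0.5487 -0.2648  0.02  ]]
```

View pics/c1.png

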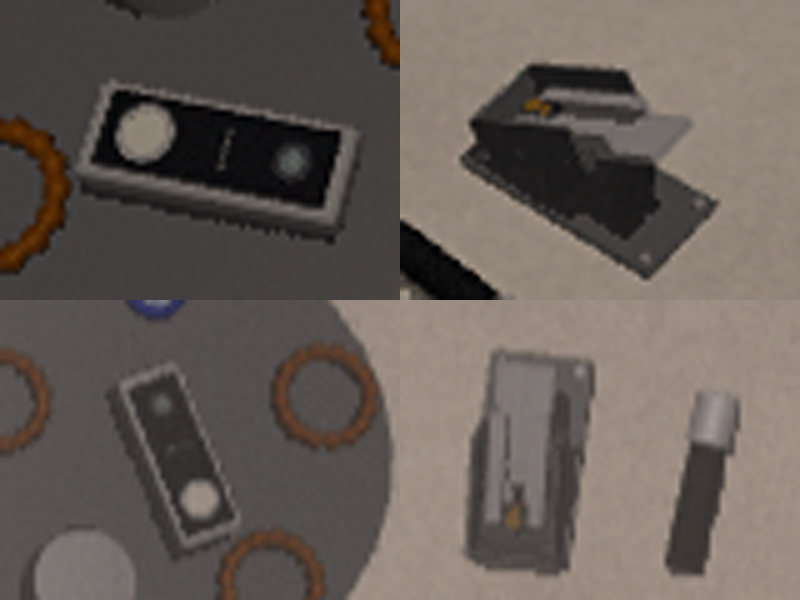

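Top-left and bottom-left crops show the bell push. The large white round at scene (219,316) is the push button; the small glassy dark round at scene (248,322), top (412,191), is the lens, so bell +x points away from the robot, yaw about +22°. 

Cradle candidates: grey at top (256,227) / scene (322,155), and red at top (289,170) / scene (365,212). The grey one with the brass contacts fits and the red is the look-alike. The grey one rises away from the robot, yaw about −9°.

Next I look at the cradle from close above.

```bash
cat >> h.py <<'E'
np.set_printoptions(precision=4,suppress=True)
def Rbell(yaw,slope=0.):  # bell axes in world: x up the slope
    return R.from_euler('z',yaw,degrees=True)*R.from_euler('y',-slope,degrees=True)
FL=R.from_matrix(np.diag([-1.,1,-1]))
def Rtool(yaw,slope=0.,p=0.): return Rbell(yaw,slope)*FL*R.from_euler('y',p,degrees=True)
def plan(pos,Rt,s=None):
    s=s or get_state(); R0=R.from_rotvec(s["tool_rot"])
    print("xyz mm",1e3*R0.inv().apply(np.array(pos)-s["position"]),"dr",(R0.inv()*Rt).as_rotvec(),"t",s["time"])
E
python3 - <<'E'
from h import *
plan([.43,.26,.22],Rtool(-9))
E
```

```text
xyz mm [-304.0964 -249.6283  -18.2757] dr [-0.0014 -0.     -0.2197] t 0.15
```

Call:
send_rows:
  xyz:
    - [-304, -250, -18]
    - [-304, -250, -18]
    - [-304, -250, -18]
    - [-304, -250, -18]
    - [-304, -250, -18]
    - [-304, -250, -18]
    - [-304, -250, -18]
    - [-304, -250, -18]
    - [-304, -250, -18]
    - [-304, -250, -18]
  dr:
    - [0, 0, -0.02]
    - [0, 0, -0.04]
    - [0, 0, -0.07]
    - [0, 0, -0.09]
    - [0, 0, -0.11]
    - [0, 0, -0.13]
    - [0, 0, -0.16]
    - [0, 0, -0.18]
    - [0, 0, -0.2]
    - [0, 0, -0.22]

```text
time: 0.98
position: [0.4328, 0.2539, 0.2205]
tool_rot: [0.256, 3.129, -0.002]
ft_force: [-0.2, 0.2, -0.0]
grip_width: 0.999
grip_force: 0.0
```

```bash
python3 - <<'E'
from h import *
import pickle
s=get_state();i=get_image("wrist")[:,:,::-1];cv2.imwrite("pics/w1.png",i)
pickle.dump(s,open("w1.pkl","wb"));print(s["position"],s["tool_rot"],s["joint_positions"],s["qd"])
E
```

```text
[0.4328 0.2539 0.2205] [ 0.2556  3.1295 -0.0023] [-0.7732 -0.0081  0.1874  1.7901  0.0038  1.359   0.8212] [ 0.1956 -0.0251  0.1736  0.0062 -0.031   0.012   0.6264]
```

View pics/w1.png

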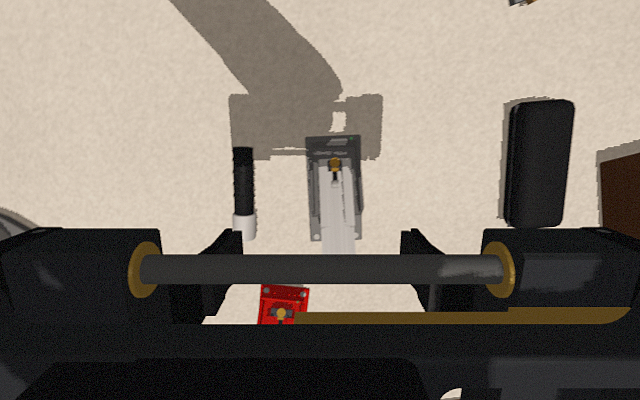

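The view shows the grey cradle at about (333,190), its brass contacts at (335,163) nearest the robot, and its track running down the picture until the gripper hides it below row 240. The arm was still moving, so I will take two settled views with the camera straight above it.

```bash
python3 - <<'E'
from h import *
plan([.53,.34,.15],Rtool(-9))
E
```

```text
xyz mm [-79.8366 102.7535  70.6972] dr [-0.002   0.0026 -0.0084] t 1.0333
```

Call:
send_rows:
  xyz:
    - [-20, 26, 18]
    - [-40, 51, 35]
    - [-60, 77, 53]
    - [-74, 95, 66]
    - [-80, 103, 71]
    - [-80, 103, 71]
    - [-80, 103, 71]
    - [-80, 103, 71]
    - [-80, 103, 71]
    - [-80, 103, 71]
  dr:
    - [0, 0, 0]
    - [0, 0, 0]
    - [0, 0, 0]
    - [0, 0, 0]
    - [0, 0, 0]
    - [0, 0, 0]
    - [0, 0, 0]
    - [0, 0, 0]
    - [0, 0, 0]
    - [0, 0, 0]

```text
time: 1.87
position: [0.525, 0.349, 0.1506]
tool_rot: [0.247, 3.131, 0.002]
ft_force: [0.6, 0.7, 0.1]
grip_width: 1.003
grip_force: 0.0
```

```bash
python3 - <<'E'
from h import *
import pickle
s=get_state();i=get_image("wrist")[:,:,::-1];cv2.imwrite("pics/wA.png",i)
pickle.dump(s,open("wA.pkl","wb"));print(s["position"],s["tool_rot"],s["qd"])
plan([.56,.17,.15],Rtool(-9))
E
```

```text
[0.525  0.349  0.1506] [0.2466 3.1306 0.0022] [ 0.0011  0.0049 -0.0015 -0.0023 -0.0012 -0.0018  0.0012]
xyz mm [ -62.616  -171.3565    0.2996] dr [ 0.0014  0.001  -0.0001] t 1.9167
```

Call:
send_rows:
  xyz:
    - [-14, -38, 0]
    - [-27, -75, 0]
    - [-41, -112, 0]
    - [-54, -148, 0]
    - [-61, -167, 0]
    - [-63, -171, 0]
    - [-63, -171, 0]
    - [-63, -171, 0]
    - [-63, -171, 0]
    - [-63, -171, 0]
  dr:
    - [0, 0, 0]
    - [0, 0, 0]
    - [0, 0, 0]
    - [0, 0, 0]
    - [0, 0, 0]
    - [0, 0, 0]
    - [0, 0, 0]
    - [0, 0, 0]
    - [0, 0, 0]
    - [0, 0, 0]

```text
time: 2.75
position: [0.5599, 0.173, 0.1491]
tool_rot: [-0.241, -3.132, -0.001]
ft_force: [-0.3, 0.5, 0.3]
grip_width: 0.998
grip_force: 0.0
```

```bash
python3 - <<'E'
from h import *
import pickle
s=get_state();i=get_image("wrist")[:,:,::-1];cv2.imwrite("pics/wB.png",i)
pickle.dump(s,open("wB.pkl","wb"));print(s["position"],s["tool_rot"],s["qd"])
sA=pickle.load(open("wA.pkl","rb"));a=cv2.imread("pics/wA.png")
C=[.455,.26,.05]; out=[]
for im,st in((a,sA),(i,s)):
    u,v=proj(cam("wrist",st),C)[0].astype(int);x0=max(u-50,0);y0=min(max(v-75,0),250);print("origin",x0,y0)
    out.append(cv2.resize(im[y0:y0+150,x0:x0+100],(400,600),interpolation=cv2.INTER_CUBIC))
cv2.imwrite("pics/AB.png",np.hstack(out))
E
```

```text
[0.5599 0.173  0.1491] [-0.2407 -3.1321 -0.0012] [ 0.0012  0.0043  0.0066 -0.0007  0.0038  0.0015  0.0002]
origin 157 58
origin 353 0
```

View pics/AB.png

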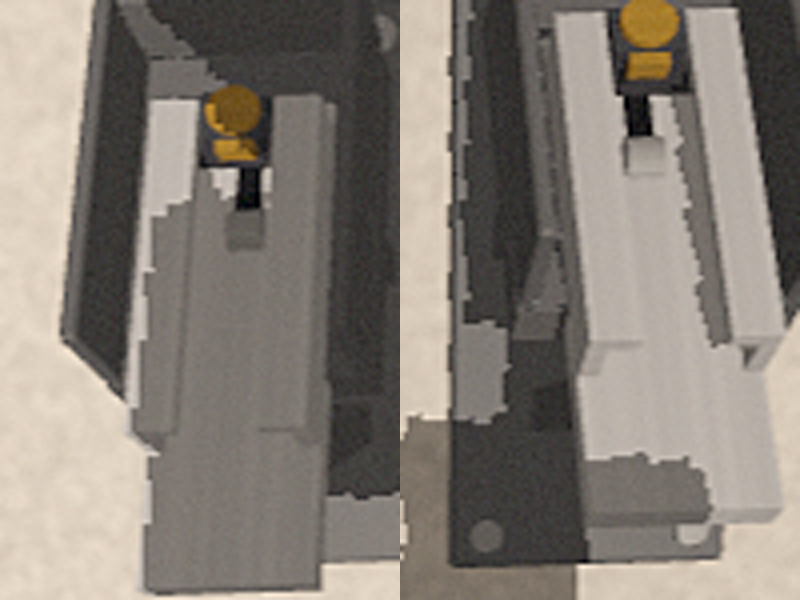

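Left half is view A, right half view B. The lip ends at the mouth, the lips' low ends, the tongue-end corners, the catch and the brass contacts are all clear; I triangulate the corners and fit the known geometry.

```bash
cat > fit.py <<'E'
from h import *
import pickle
sA,sB=[pickle.load(open(f,"rb")) for f in("wA.pkl","wB.pkl")]
cA,cB=cam("wrist",sA),cam("wrist",sB)
F=[("tonL",(146,588),(185,512),(66,-18.5,-25)),("tonR",(319,587),(379,509),(66,18.5,-25)),
("lipLo",(130,430),(190,342),(36,-18.5,-13.5)),("lipLi",(178,432),(243,342),(36,-8.5,-13.5)),
("lipRi",(262,428),(337,338),(36,8.5,-13.5)),("lipRo",(308,430),(385,335),(36,18.5,-13.5)),
("lowLo",(150,98),(155,12),(-42,-18.5,-13.5)),("lowLi",(198,100),(213,10),(-42,-8.5,-13.5)),
("lowRi",(272,97),(288,10),(-42,8.5,-13.5)),("lowRo",(323,97),(340,12),(-42,18.5,-13.5))]
P=[];M=[]
for n,a,b,m in F:
    ua=(np.array(a)+.5)/4-.5+(157,58);ub=(np.array(b)+.5)/4-.5+(353,0)
    P.append(tri([cA,cB],[ua,ub]));M.append(np.array(m)/1e3)
P=np.array(P);M=np.array(M)
r,_=R.align_vectors(P-P.mean(0),M-M.mean(0));t=P.mean(0)-r.apply(M.mean(0))
print("residual mm\n",np.c_[1e3*(P-r.apply(M)-t),P*1e3])
X=r.as_matrix()[:,0];Z=r.as_matrix()[:,2]
print("low_home",t,"yaw",np.degrees(np.arctan2(X[1],X[0])),"slope",np.degrees(np.arcsin(X[2])),"Z",Z)
yaw=np.degrees(np.arctan2(X[1],X[0]));r2=Rbell(yaw,30);t2=P.mean(0)-r2.apply(M.mean(0))
print("with slope 30:",t2,"mouth",t2+r2.apply([.036,0,-.025]),"tongue end",t2+r2.apply([.066,0,-.025]))
print("rms",1e3*np.sqrt(((P-r2.apply(M)-t2)**2).mean(0)))
E
python3 fit.py
```

```text
residual mm
 [[ -0.7865  -0.1058  -1.6892 509.2381 244.0907  80.608 ]
 [ -0.1893  -0.1939   0.0772 514.2149 280.7353  83.0988]
 [ -1.09     0.3746  -0.55   477.2658 248.422   77.9389]
 [ -0.5345   0.3091  -0.0397 479.0049 258.2843  78.6449]
 [ -0.6041   0.8962   0.4849 480.9475 275.7485  79.5023]
 [ -0.4287   0.0748   0.4391 482.3066 284.8549  79.6523]
 [  0.0236  -0.8119  -0.3144 409.9404 256.112   41.8246]
 [  1.1697   0.3554   2.1271 412.2701 267.2071  44.4618]
 [  0.9613  -0.8942   0.2446 414.074  282.8347  42.9121]
 [  1.4786  -0.0044  -0.7796 415.775  293.6523  42.0837]]
low_home [0.4427 0.271  0.074 ] yaw -7.39001476547935 slope 27.77654988783486 Z [-0.4649  0.038   0.8846]
with slope 30: [0.4424 0.2714 0.0734] mouth [0.4857 0.2658 0.0697] tongue end [0.5115 0.2625 0.0847]
rms [0.3272 0.4624 2.1504]
```

```bash
python3 - <<'E'
from h import *
plan([.60,-.23,.17],Rtool(22))
E
```

```text
xyz mm [-101.1998 -391.7005  -21.1199] dr [ 0.0005 -0.0002 -0.5378] t 2.8
```

Call:
send_rows:
  xyz:
    - [-8, -31, -10]
    - [-17, -64, -21]
    - [-26, -101, -21]
    - [-36, -138, -21]
    - [-45, -175, -21]
    - [-55, -213, -21]
    - [-64, -250, -21]
    - [-74, -287, -21]
    - [-83, -323, -21]
    - [-90, -350, -21]
  dr:
    - [0, 0, -0.04]
    - [0, 0, -0.09]
    - [0, 0, -0.15]
    - [0, 0, -0.21]
    - [0, 0, -0.27]
    - [0, 0, -0.33]
    - [0, 0, -0.39]
    - [0, 0, -0.45]
    - [0, 0, -0.5]
    - [0, 0, -0.54]

```text
time: 3.63
position: [0.5947, -0.1921, 0.1702]
tool_rot: [0.6, -3.083, 0.002]
ft_force: [-0.4, -0.1, -0.2]
grip_width: 1.002
grip_force: 0.0
```

```bash
python3 - <<'E'
from h import *
s=get_state();print(s["qd"],s["joint_positions"]);plan([.60,-.23,.17],Rtool(22))
E
```

```text
[ 0.4911  0.2897  0.0816 -0.322  -0.1632  0.079   1.0393] [-0.1019  0.2978  0.4553  1.5781 -0.1331  1.2963  2.3275]
xyz mm [  9.2882 -37.1134   0.2498] dr [-0.0013 -0.0005  0.0006] t 3.6333
```

Call:
send_rows:
  xyz:
    - [6, -20, 0]
    - [10, -35, 0]
    - [12, -42, 0]
    - [12, -42, 0]
    - [12, -42, 0]
    - [12, -42, 0]
    - [12, -42, 0]
    - [12, -42, 0]
    - [12, -42, 0]
    - [12, -42, 0]
  dr:
    - [0, 0, 0]
    - [0, 0, 0]
    - [0, 0, 0]
    - [0, 0, 0]
    - [0, 0, 0]
    - [0, 0, 0]
    - [0, 0, 0]
    - [0, 0, 0]
    - [0, 0, 0]
    - [0, 0, 0]

```text
time: 4.47
position: [0.5995, -0.232, 0.1703]
tool_rot: [-0.6, 3.084, 0.0]
ft_force: [0.3, 0.6, 0.1]
grip_width: 1.001
grip_force: 0.0
```

```bash
python3 - <<'E'
from h import *
import pickle
s=get_state();i=get_image("wrist")[:,:,::-1];cv2.imwrite("pics/wC.png",i)
pickle.dump(s,open("wC.pkl","wb"));print(s["position"],s["tool_rot"],s["qd"],s["joint_positions"])
cv2.imwrite("pics/C.png",cv2.resize(i[0:240,160:480],(800,600),interpolation=cv2.INTER_CUBIC))
E
```

```text
[ 0.5995 -0.232   0.1703] [-0.5995  3.0835  0.0003] [ 0.0058  0.0038  0.0015 -0.0001  0.0013 -0.0004  0.0027] [-0.0435  0.3395  0.4708  1.5309 -0.1574  1.3088  2.3999]
```

View pics/C.png

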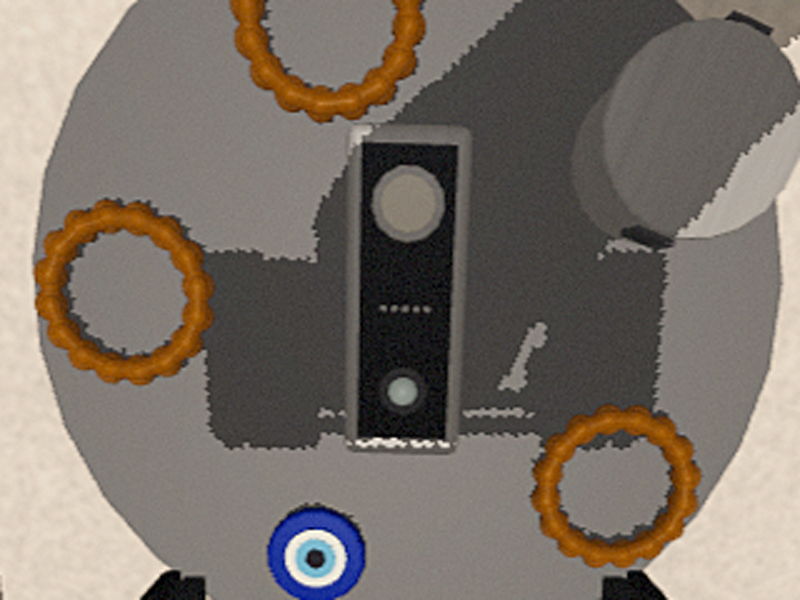

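The enlarged crop confirms the bell push. The button is at crop (408,203) near the robot, the lens at (402,390) at the far end, and the black panel corners are (363,143), (458,147), (453,440) and (357,438). Nothing stands within finger reach of its sides.

```bash
cat > bell.py <<'E'
from h import *
import pickle
s=pickle.load(open("wC.pkl","rb"));c=cam("wrist",s)
px=lambda p:(np.array(p)+.5)/2.5-.5+(160,0)
n=["TL","TR","BR","BL","btn","lens","endTop","endBot","sideL","sideR"]
U=np.array([px(p) for p in[(363,143),(458,147),(453,440),(357,438),(408,203),(402,390),(412,130),(402,447),(350,292),(464,292)]])
P=onz(c,U,.056);
for k,p in zip(n,P): print(k,p)
m=P[:4].mean(0);x=(P[2]+P[3]-P[0]-P[1])/2;y=(P[1]+P[2]-P[0]-P[3])/2
yaw=np.degrees(np.arctan2(x[1],x[0]));print("panel mid",m,"len",np.linalg.norm(x),"wid",np.linalg.norm(y),"yaw",yaw)
print("in bell frame",1e3*Rbell(yaw).inv().apply(P-m)[:,:2])
print("camera",ray(c,(0,0))[0])
E
python3 bell.py
```

```text
TL [ 0.4931 -0.2893  0.056 ]
TR [ 0.4818 -0.2579  0.056 ]
BR [ 0.5785 -0.219   0.056 ]
BL [ 0.5916 -0.2535  0.056 ]
btn [ 0.5055 -0.2672  0.056 ]
lens [ 0.568  -0.2443  0.056 ]
endTop [ 0.4828 -0.2749  0.056 ]
endBot [ 0.5884 -0.2361  0.056 ]
sideL [ 0.542  -0.2754  0.056 ]
sideR [ 0.5263 -0.2366  0.056 ]
panel mid [ 0.5363 -0.2549  0.056 ] len 0.10445308572003167 wid 0.03514474734783255 yaw 20.954160028956714
in bell frame [[-52.5749 -16.6794]
 [-51.8782  16.6794]
 [ 52.2839  18.4631]
 [ 52.1692 -18.4631]
 [-33.0834  -0.5144]
 [ 33.4757  -1.489 ]
 [-57.0759   0.4158]
 [ 55.3691  -1.1047]
 [ -2.0074 -21.1973]
 [ -2.7597  20.6308]]
camera [ 0.5363 -0.2566  0.3542]
```

```bash
cat >> h.py <<'E'
BM=np.array([.536,-.255,.045]);BY=20.5;PG=15;XG=.042
def grasp_tcp(mid,Rb,back=0.):   # TCP for a bell centre and bell rotation
    Rt=Rb*FL*R.from_euler('y',PG,degrees=True); z=Rt.as_matrix()[:,2]
    return mid+Rb.apply([XG,0,0])+(.002-back)*z, Rt
E
python3 - <<'E'
from h import *
for b in(.08,0): 
    q=grasp_tcp(BM,Rbell(BY),b);print(q[0]);plan(*q)
E
```

```text
[ 0.5942 -0.2332  0.1203]
xyz mm [ 5.1889  0.9958 49.9165] dr [-0.0034  0.262   0.0258] t 4.5167
[ 0.5749 -0.2405  0.0431]
xyz mm [ 25.9077   1.5299 127.1852] dr [-0.0034  0.262   0.0258] t 4.5167
```

Call:
send_rows:
  xyz:
    - [0, 0, 6]
    - [1, 0, 14]
    - [2, 1, 24]
    - [3, 1, 34]
    - [4, 1, 43]
    - [5, 1, 48]
    - [5, 1, 50]
    - [5, 1, 50]
    - [5, 1, 50]
    - [5, 1, 50]
  dr:
    - [0, 0.03, 0]
    - [0, 0.07, 0.01]
    - [0, 0.12, 0.01]
    - [0, 0.17, 0.02]
    - [0, 0.22, 0.02]
    - [0, 0.25, 0.026]
    - [0, 0.262, 0.026]
    - [0, 0.262, 0.026]
    - [0, 0.262, 0.026]
    - [0, 0.262, 0.026]
  jaw: 56
  grip_force: 60

```text
time: 5.35
position: [0.5942, -0.2345, 0.1211]
tool_rot: [0.51, -2.839, 0.073]
ft_force: [-0.7, -0.2, 0.4]
grip_width: 0.644
grip_force: 0.0
```

```bash
python3 - <<'E'
from h import *
s=get_state();print(s["joint_positions"]);plan(*grasp_tcp(BM,Rbell(BY)))
E
```

```text
[-0.0893  0.5432  0.4796  1.3964 -0.0692  1.4523  2.2951]
xyz mm [-0.5769  1.4706 80.5991] dr [-0.0038  0.001  -0.0026] t 5.35
```

Call:
send_rows:
  xyz:
    - [0, 0, 8]
    - [0, 1, 20]
    - [0, 1, 34]
    - [0, 1, 48]
    - [0, 1, 60]
    - [0, 1, 70]
    - [0, 1, 77]
    - [0, 1, 80]
    - [0, 1, 80]
    - [0, 1, 80]
  dr:
    - [0, 0, 0]
    - [0, 0, 0]
    - [0, 0, 0]
    - [0, 0, 0]
    - [0, 0, 0]
    - [0, 0, 0]
    - [0, 0, 0]
    - [0, 0, 0]
    - [0, 0, 0]
    - [0, 0, 0]

```text
time: 6.18
position: [0.575, -0.2402, 0.0432]
tool_rot: [0.512, -2.838, 0.073]
ft_force: [-0.0, 0.9, -0.2]
grip_width: 0.643
grip_force: 0.0
```

Call:
send_rows:
  xyz:
    - [0, 0, 0]
    - [0, 0, 0]
    - [0, 0, 0]
    - [0, 0, 0]
    - [0, 0, 0]
    - [0, 0, 0]
    - [0, 0, 0]
    - [0, 0, 0]
    - [0, 0, 0]
    - [0, 0, 0]
  dr:
    - [0, 0, 0]
    - [0, 0, 0]
    - [0, 0, 0]
    - [0, 0, 0]
    - [0, 0, 0]
    - [0, 0, 0]
    - [0, 0, 0]
    - [0, 0, 0]
    - [0, 0, 0]
    - [0, 0, 0]
  jaw: 30
  grip_force: 60

```text
time: 7.02
position: [0.5747, -0.2401, 0.0429]
tool_rot: [0.512, -2.838, 0.072]
ft_force: [-0.5, -0.9, -0.4]
grip_width: 0.345
grip_force: 0.0
```

```bash
python3 - <<'E'
from h import *
s=get_state();print(s["position"],s["ft_force"]);
mid=grasp_tcp(BM,Rbell(BY))[0];print(mid)
t0=np.array([.4424,.2714,.0734])
for d in(.16,.092): print("stage",grasp_tcp(t0+Rbell(-7.4,30).apply([d,0,.012]),Rbell(-7.4,30))[0])
E
```

```text
[ 0.5747 -0.2401  0.0429] [-0.5217 -0.8885 -0.3598]
[ 0.5749 -0.2405  0.0431]
stage [0.6104 0.2496 0.1829]
stage [0.552  0.2572 0.1489]
```

The jaw closed to 30 mm with no force, so the bell push (44 mm wide) is not between the pads. I look.

```bash
python3 - <<'E'
from h import *
s=get_state()
w=get_image("wrist")[:,:,::-1];sc=get_image("scene")[:,:,::-1]
cv2.imwrite("pics/w2.png",w);cv2.imwrite("pics/s2.png",sc)
a=cv2.resize(w[0:400],(480,300));b=cv2.resize(sc[220:370,160:310],(600,600),interpolation=cv2.INTER_CUBIC)
o=np.zeros((600,800,3),np.uint8);o[:300,:480]=a;o[300:600,:480]=0
c=cv2.resize(w[120:270,200:440],(480,300),interpolation=cv2.INTER_CUBIC);o[300:,:480]=c
o[:320,480:800]=cv2.resize(sc[260:340,190:270],(320,320),interpolation=cv2.INTER_CUBIC)
cv2.imwrite("pics/d.png",o)
print(proj(cam("scene"),s["position"]),proj(cam("wrist",s),[s["position"],BM]))
E
```

```text
[[252.8778 323.3465]] [[319.6538 231.7971]
 [318.8642 164.8521]]
```

View pics/d.png

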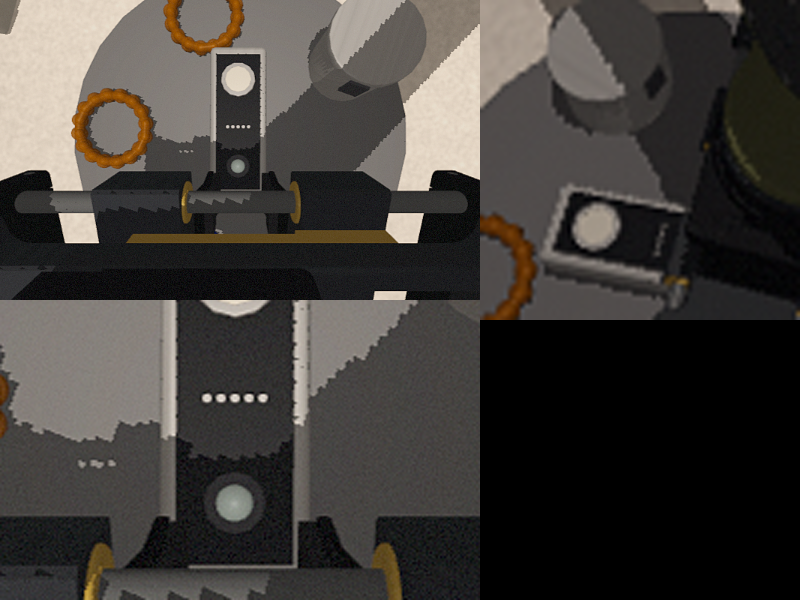

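The fingers seem to straddle the housing beside the lens, at wrist crop (165,560) and (305,560), and the bell push has not moved. I close fully to test it.

Call:
send_rows:
  xyz:
    - [0, 0, 0]
    - [0, 0, 0]
    - [0, 0, 0]
    - [0, 0, 0]
    - [0, 0, 0]
    - [0, 0, 0]
    - [0, 0, 0]
    - [0, 0, 0]
    - [0, 0, 0]
    - [0, 0, 0]
  dr:
    - [0, 0, 0]
    - [0, 0, 0]
    - [0, 0, 0]
    - [0, 0, 0]
    - [0, 0, 0]
    - [0, 0, 0]
    - [0, 0, 0]
    - [0, 0, 0]
    - [0, 0, 0]
    - [0, 0, 0]
  jaw: 0
  grip_force: 60

```text
time: 7.95
position: [0.5747, -0.2401, 0.0429]
tool_rot: [0.512, -2.838, 0.072]
ft_force: [0.6, -0.3, 0.6]
grip_width: 0.006
grip_force: 0.0
```

```bash
python3 - <<'E'
from h import *
s=get_state();print(s["position"],s["ft_force"],s["grip_width"],s["grip_force"])
w=get_image("wrist")[:,:,::-1];cv2.imwrite("pics/w3.png",w);b=cv2.imread("pics/w2.png")
d=cv2.absdiff(w,b).max(2)>40;ys,xs=np.where(d);print(d.sum(),xs.min() if len(xs) else 0,xs.max() if len(xs) else 0,ys.min() if len(ys) else 0,ys.max() if len(ys) else 0)
E
```

```text
[ 0.5747 -0.2401  0.0429] [ 0.5803 -0.2955  0.6052] 0.0059259843024967885 0.0
12555 16 554 29 399
```

```bash
python3 - <<'E'
from h import *
w=cv2.imread("pics/w3.png");sc=get_image("scene")[:,:,::-1]
cv2.imwrite("pics/s3.png",sc)
o=np.zeros((600,800,3),np.uint8)
o[:,:400]=cv2.resize(sc[250:370,190:270],(400,600),interpolation=cv2.INTER_CUBIC)
o[:350,400:]=cv2.resize(w[130:305,220:420],(400,350),interpolation=cv2.INTER_CUBIC)
o[350:,400:]=cv2.resize(w,(400,250))
o=np.clip(o.astype(float)*1.7,0,255).astype(np.uint8)
cv2.imwrite("pics/e.png",o)
E
```

```text
(no output)
```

View pics/e.png

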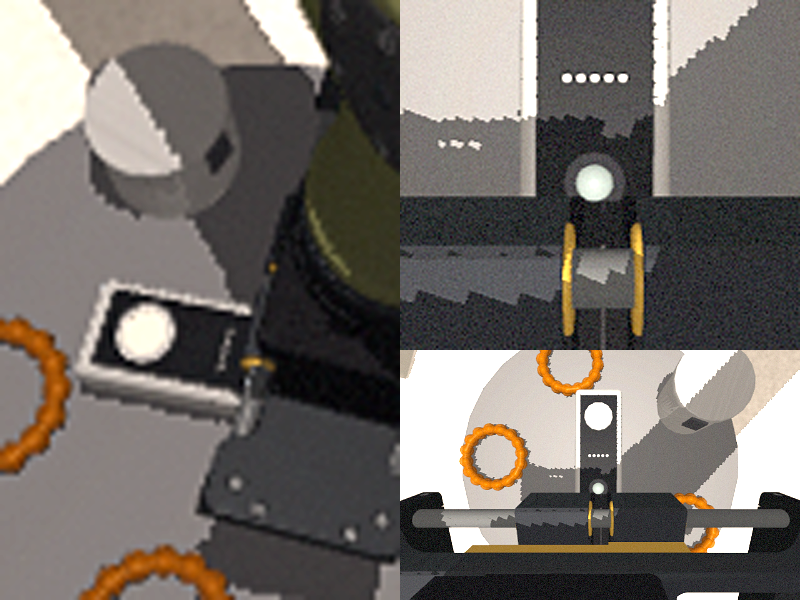

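The shut fingers are over the lens end without touching it. In view w1 the fingertips sit at rows 228–230, 157 px apart at 87 mm opening. That puts the real tips at tool z ≈ −20 mm, not +17, so they closed just above the housing. I back off, open, and go about 33 mm deeper while watching the force.

Call:
send_rows:
  xyz:
    - [0, 0, -5]
    - [0, 0, -12]
    - [0, 0, -18]
    - [0, 0, -20]
    - [0, 0, -20]
    - [0, 0, -20]
    - [0, 0, -20]
    - [0, 0, -20]
    - [0, 0, -20]
    - [0, 0, -20]
  dr:
    - [0, 0, 0]
    - [0, 0, 0]
    - [0, 0, 0]
    - [0, 0, 0]
    - [0, 0, 0]
    - [0, 0, 0]
    - [0, 0, 0]
    - [0, 0, 0]
    - [0, 0, 0]
    - [0, 0, 0]
  jaw: 56

```text
time: 8.88
position: [0.5793, -0.2382, 0.0619]
tool_rot: [0.512, -2.837, 0.072]
ft_force: [0.3, 0.3, -0.1]
grip_width: 0.62
grip_force: 0.0
```

Call:
send_rows:
  xyz:
    - [0, 0, 6]
    - [0, 0, 12]
    - [0, 0, 18]
    - [0, 0, 22]
    - [0, 0, 26]
    - [0, 0, 30]
    - [0, 0, 33]
    - [0, 0, 36]
    - [0, 0, 38]
    - [0, 0, 40]
  dr:
    - [0, 0, 0]
    - [0, 0, 0]
    - [0, 0, 0]
    - [0, 0, 0]
    - [0, 0, 0]
    - [0, 0, 0]
    - [0, 0, 0]
    - [0, 0, 0]
    - [0, 0, 0]
    - [0, 0, 0]

```text
time: 9.72
position: [0.5699, -0.242, 0.0234]
tool_rot: [0.512, -2.838, 0.072]
ft_force: [-0.1, 0.1, -0.9]
grip_width: 0.641
grip_force: 0.0
```

Call:
send_rows:
  xyz:
    - [0, 0, 2]
    - [0, 0, 4]
    - [0, 0, 6]
    - [0, 0, 8]
    - [0, 0, 10]
    - [0, 0, 11]
    - [0, 0, 12]
    - [0, 0, 13]
    - [0, 0, 13]
    - [0, 0, 13]
  dr:
    - [0, 0, 0]
    - [0, 0, 0]
    - [0, 0, 0]
    - [0, 0, 0]
    - [0, 0, 0]
    - [0, 0, 0]
    - [0, 0, 0]
    - [0, 0, 0]
    - [0, 0, 0]
    - [0, 0, 0]

```text
time: 10.55
position: [0.5667, -0.2432, 0.011]
tool_rot: [0.512, -2.838, 0.072]
ft_force: [-0.2, 0.3, -0.4]
grip_width: 0.641
grip_force: 0.0
```

Call:
send_rows:
  xyz:
    - [0, 0, 0]
    - [0, 0, 0]
    - [0, 0, 0]
    - [0, 0, 0]
    - [0, 0, 0]
    - [0, 0, 0]
    - [0, 0, 0]
    - [0, 0, 0]
    - [0, 0, 0]
    - [0, 0, 0]
  dr:
    - [0, 0, 0]
    - [0, 0, 0]
    - [0, 0, 0]
    - [0, 0, 0]
    - [0, 0, 0]
    - [0, 0, 0]
    - [0, 0, 0]
    - [0, 0, 0]
    - [0, 0, 0]
    - [0, 0, 0]
  jaw: 30
  grip_force: 60

```text
time: 11.38
position: [0.567, -0.2433, 0.0111]
tool_rot: [0.512, -2.838, 0.073]
ft_force: [1.2, -0.4, 0.2]
grip_width: 0.501
grip_force: 59.7
```

Gripped at 43.6 mm with 60 N. I record the bell's pose in the tool frame, then lift.

```bash
cat >> h.py <<'E'
def button(im):  # centre of white push-button ring disc in wrist image
    hsv=cv2.cvtColor(im,cv2.COLOR_BGR2HSV);m=np.zeros(im.shape[:2],np.uint8)
    out=[]
    g=cv2.cvtColor(im,cv2.COLOR_BGR2GRAY);
    for th in(90,120,150):
        cs,_=cv2.findContours((g>th).astype(np.uint8),cv2.RETR_LIST,cv2.CHAIN_APPROX_NONE)
        for c in cs:
            a=cv2.contourArea(c);(x,y),r=cv2.minEnclosingCircle(c)
            if 150<a<3500 and a>.8*np.pi*r*r and abs(x-320)<60 and y<240: out.append((th,round(x,1),round(y,1),round(r,1)))
    return out
E
python3 - <<'E'
from h import *
import json
s=get_state();R0=R.from_rotvec(s["tool_rot"])
Rb=Rbell(BY)
yt=R0.as_matrix()[:,1];print("tool y yaw",np.degrees(np.arctan2(-yt[0],yt[1])))
yaw=np.degrees(np.arctan2(-yt[0],yt[1]));Rb=Rbell(yaw)
m=R0.inv().apply(BM-s["position"]);rel=(R0.inv()*Rb).as_rotvec();print("bell in tool",m,rel)
m[1]=0;json.dump([m.tolist(),rel.tolist()],open("grip.json","w"))
w=get_image("wrist")[:,:,::-1];cv2.imwrite("pics/g0.png",w);print(button(w))
print("predicted",proj(cam("wrist",s),[BM+Rb.apply([-.0331,0,.011]),BM+Rb.apply([.0333,0,.011])]))
print("up in tool",R0.inv().apply([0,0,120]))
E
```

```text
tool y yaw 20.49203382597042
bell in tool [ 0.0407 -0.0002 -0.0241] [ 0.0007  2.8801 -0.0055]
[(90, 317.1, 101.6, 27.6), (120, 317.2, 101.5, 27.5), (150, 317.2, 101.4, 27.1)]
predicted [[318.5916 102.6683]
 [318.6327 240.886 ]]
up in tool [  31.0175   -0.4546 -115.9211]
```

Call:
send_rows:
  xyz:
    - [1, 0, -4]
    - [3, 0, -12]
    - [6, 0, -24]
    - [10, 0, -38]
    - [15, 0, -54]
    - [19, 0, -70]
    - [23, 0, -86]
    - [27, 0, -100]
    - [30, 0, -110]
    - [31, 0, -116]
  dr:
    - [0, 0, 0]
    - [0, 0, 0]
    - [0, 0, 0]
    - [0, 0, 0]
    - [0, 0, 0]
    - [0, 0, 0]
    - [0, 0, 0]
    - [0, 0, 0]
    - [0, 0, 0]
    - [0, 0, 0]

```text
time: 12.27
position: [0.5672, -0.2433, 0.1336]
tool_rot: [0.512, -2.84, 0.074]
ft_force: [0.3, -0.9, -1.9]
grip_width: 0.499
grip_force: 59.7
```

```bash
cat >> h.py <<'E'
import json
T0=np.array([.4424,.2723,.0734]);CY=-7.4
def bell_now(s=None):   # bell pose in low_home frame (mm), from grip
    s=s or get_state();m,rel=json.load(open("grip.json"));R0=R.from_rotvec(s["tool_rot"])
    mid=s["position"]+R0.apply(m);C=Rbell(CY,30)
    return 1e3*C.inv().apply(mid-T0),np.degrees((C.inv()*R0*R.from_rotvec(rel)).as_rotvec())
def to_cradle(x,y=0,z=0,slope=30):  # plan so that the bell is at x,y,z mm in low_home frame
    m,rel=json.load(open("grip.json"));C=Rbell(CY,30)
    Rt=Rbell(CY,slope)*R.from_rotvec(rel).inv();pos=T0+C.apply(np.array([x,y,z])/1e3)-Rt.apply(m)
    print("target",pos);plan(pos,Rt)
E
python3 - <<'E'
from h import *
s=get_state();print(s["grip_width"],s["grip_force"],s["ft_force"],s["joint_positions"])
w=get_image("wrist")[:,:,::-1];cv2.imwrite("pics/g1.png",w);print(button(w))
to_cradle(135,0,40)
E
```

```text
0.4993856461440551 59.683241257444024 [ 0.34   -0.8994 -1.9411] [-0.0916  0.4845  0.4924  1.4541 -0.0467  1.4466  2.3108]
[(90, 317.2, 101.6, 27.6), (120, 317.1, 101.6, 27.5), (150, 317.1, 101.3, 27.1)]
target [0.5837 0.2538 0.1628]
xyz mm [-174.5945  459.8112  -78.6922] dr [-0.0011 -0.5087  0.4939] t 12.3167
```

Call:
send_rows:
  xyz:
    - [-4, 9, -2]
    - [-10, 28, -5]
    - [-21, 55, -9]
    - [-35, 92, -16]
    - [-49, 129, -22]
    - [-63, 166, -28]
    - [-77, 202, -35]
    - [-89, 235, -40]
    - [-100, 262, -45]
    - [-105, 276, -47]
  dr:
    - [0, -0.01, 0.01]
    - [0, -0.03, 0.03]
    - [0, -0.06, 0.06]
    - [0, -0.1, 0.1]
    - [0, -0.14, 0.14]
    - [0, -0.18, 0.18]
    - [0, -0.22, 0.22]
    - [0, -0.26, 0.25]
    - [0, -0.29, 0.28]
    - [0, -0.305, 0.296]

```text
time: 13.15
position: [0.5745, 0.0621, 0.1475]
tool_rot: [-0.108, 3.088, -0.046]
ft_force: [0.6, 0.3, -1.9]
grip_width: 0.501
grip_force: 59.7
```

```bash
python3 - <<'E'
from h import *
s=get_state();print(s["joint_positions"],abs(s["qd"]).max(),s["grip_width"])
to_cradle(135,0,40)
E
```

```text
[-0.524   0.1643  0.3837  1.7685 -0.0282  1.1727  1.5043] 0.5217353013786815 0.5014523897019894
target [0.5837 0.2538 0.1628]
xyz mm [-23.4344 190.0739 -20.0904] dr [ 0.0034 -0.2075  0.2021] t 13.15
```

Call:
send_rows:
  xyz:
    - [-1, 10, -1]
    - [-3, 30, -3]
    - [-7, 60, -6]
    - [-11, 93, -10]
    - [-16, 127, -13]
    - [-19, 157, -17]
    - [-22, 177, -19]
    - [-23, 187, -20]
    - [-23, 190, -20]
    - [-23, 190, -20]
  dr:
    - [0, -0.01, 0.01]
    - [0, -0.03, 0.03]
    - [0, -0.065, 0.065]
    - [0, -0.1, 0.1]
    - [0, -0.14, 0.14]
    - [0, -0.17, 0.165]
    - [0, -0.19, 0.19]
    - [0, -0.205, 0.2]
    - [0, -0.208, 0.202]
    - [0, -0.208, 0.202]

```text
time: 13.98
position: [0.5843, 0.2483, 0.1615]
tool_rot: [0.19, 2.875, -0.031]
ft_force: [0.2, 0.9, -2.0]
grip_width: 0.497
grip_force: 59.7
```

```bash
python3 - <<'E'
from h import *
import pickle
s=get_state();print(s["joint_positions"],abs(s["qd"]).max(),s["position"])
w=get_image("wrist")[:,:,::-1];cv2.imwrite("pics/g2.png",w);print(button(w));pickle.dump(s,open("g2.pkl","wb"))
b,a=bell_now(s);print(b,a)
k=cam("wrist",s);C=Rbell(CY,30)
for M in[(66,-18.5,-25),(66,18.5,-25),(36,-18.5,-13.5),(36,18.5,-13.5),(-42,-8.5,-13.5),(-42,8.5,-13.5),(20,-25,-3),(20,25,-3),(-62,-25,-3),(-62,25,-3)]:
    u,v=proj(k,T0+C.apply(np.array(M)/1e3))[0];print(M,round(u,1),round(v,1))
    cv2.circle(w:=w.copy(),(int(round(u)),int(round(v))),1,(0,0,255),-1)
cv2.imwrite("pics/g2o.png",cv2.resize(w[0:225,170:470],(800,600),interpolation=cv2.INTER_NEAREST))
E
```

```text
[-0.787   0.1454  0.265   1.7796  0.1461  1.0217  0.8467] 0.03509006098670111 [0.5843 0.2483 0.1615]
[(90, 317.5, 101.7, 27.3), (120, 317.0, 100.8, 20.4)]
[135.5064  -5.2896  38.279 ] [-0.0954  0.0677 -0.0271]
(66, -18.5, -25) 301.3 84.8
(66, 18.5, -25) 353.0 84.7
(36, -18.5, -13.5) 300.2 34.6
(36, 18.5, -13.5) 354.5 34.3
(-42, -8.5, -13.5) 314.8 -79.3
(-42, 8.5, -13.5) 339.7 -79.4
(20, -25, -3) 289.0 1.3
(20, 25, -3) 366.2 1.0
(-62, -25, -3) 289.0 -124.2
(-62, 25, -3) 365.9 -124.7
```

View pics/g2o.png

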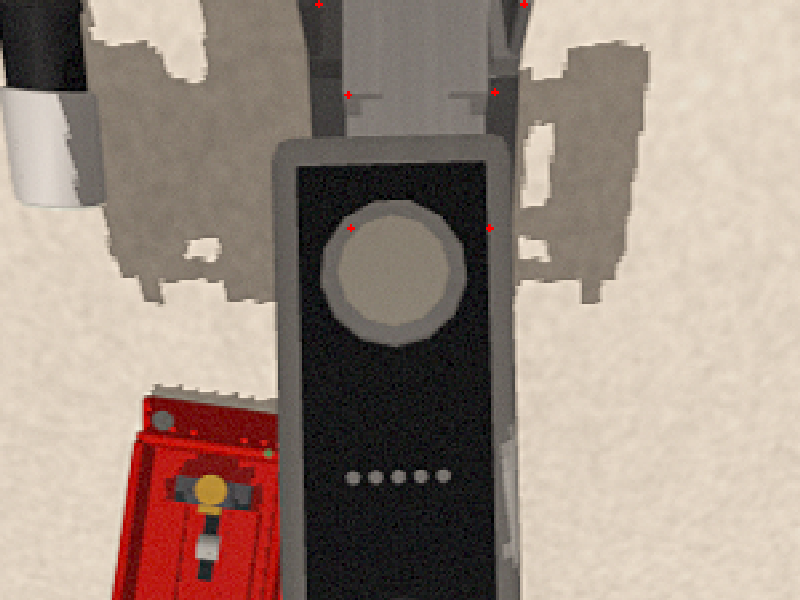

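The overlaid mouth corners (red, crop (348,95) and (494,92)) fall within about 2 px of the real lip ends (343 and 488, row 95), so the cradle fit holds. The bell push is straight in the grip, lens end up the slope, and sits 5.3 mm to one side. Next I shift sideways and come down to just above the tongue.

```bash
python3 - <<'E'
from h import *
to_cradle(92,0,6)
E
```

```text
target [0.5637 0.2564 0.1118]
xyz mm [34.7425  7.1239 42.3677] dr [-0.0024 -0.0007 -0.0029] t 14.0333
```

Call:
send_rows:
  xyz:
    - [1, 0, 2]
    - [4, 1, 5]
    - [9, 2, 11]
    - [15, 4, 18]
    - [21, 5, 26]
    - [27, 6, 33]
    - [32, 6, 39]
    - [34, 6, 41]
    - [35, 6, 42]
    - [35, 6, 42]
  dr:
    - [0, 0, 0]
    - [0, 0, 0]
    - [0, 0, 0]
    - [0, 0, 0]
    - [0, 0, 0]
    - [0, 0, 0]
    - [0, 0, 0]
    - [0, 0, 0]
    - [0, 0, 0]
    - [0, 0, 0]

```text
time: 14.87
position: [0.5641, 0.2561, 0.113]
tool_rot: [0.193, 2.872, -0.03]
ft_force: [-0.5, -0.4, -2.2]
grip_width: 0.498
grip_force: 59.7
```

```bash
python3 - <<'E'
from h import *
s=get_state();print(bell_now(s),abs(s["qd"]).max());w=get_image("wrist")[:,:,::-1];cv2.imwrite("pics/g3.png",w)
s=get_state();print(bell_now(s),abs(s["qd"]).max(),s["time"])
E
```

```text
(array([92.9842, -0.0935,  6.7485]), array([-0.0977, -0.0668, -0.187 ])) 0.017270858979431557
(array([93.5459,  0.0151,  6.9437]), array([-0.0805, -0.1015, -0.2063])) 0.009299586665545517 14.9167
```

Call:
send_rows:
  xyz:
    - [0, 0, 1]
    - [-0.5, 0, 2]
    - [-1, 0, 3]
    - [-1, 0, 4]
    - [-1.3, 0, 5]
    - [-1.4, 0, 5.3]
    - [-1.5, 0, 5.6]
    - [-1.5, 0, 5.8]
    - [-1.5, 0, 5.8]
    - [-1.5, 0, 5.8]
  dr:
    - [0, 0, 0]
    - [0, 0, 0]
    - [0, 0, 0]
    - [0, 0, 0]
    - [0, 0, 0]
    - [0, 0, 0]
    - [0, 0, 0]
    - [0, 0, 0]
    - [0, 0, 0]
    - [0, 0, 0]

```text
time: 15.75
position: [0.5672, 0.2557, 0.1081]
tool_rot: [0.193, 2.872, -0.03]
ft_force: [0.7, -0.1, -1.7]
grip_width: 0.502
grip_force: 59.7
```

```bash
cat > b.py <<'E'
from h import *
s=get_state();b=bell_now(s);print("bell",b[0],b[1],"F slope frame",Rbell(CY,30).inv().apply(s["ft_force"]-np.array([0,0,-1.7])),"M",s["torque"],"grip",s["grip_width"],"t",s["time"])
E
python3 b.py
```

```text
bell [93.1645 -0.0689  0.9034] [-0.0901 -0.0734 -0.1971] F slope frame [ 0.5919 -0.0452 -0.3032] M [ 0.0675  0.358  -0.016 ] grip 0.5022122627718855 t 15.75
```

Call:
send_rows:
  xyz:
    - [-0.1, 0, 0.3]
    - [-0.2, 0, 0.6]
    - [-0.2, 0, 0.9]
    - [-0.3, 0, 1.2]
    - [-0.4, 0, 1.5]
    - [-0.5, 0, 1.7]
    - [-0.5, 0, 1.9]
    - [-0.5, 0, 1.9]
    - [-0.5, 0, 1.9]
    - [-0.5, 0, 1.9]
  dr:
    - [0, 0, 0]
    - [0, 0, 0]
    - [0, 0, 0]
    - [0, 0, 0]
    - [0, 0, 0]
    - [0, 0, 0]
    - [0, 0, 0]
    - [0, 0, 0]
    - [0, 0, 0]
    - [0, 0, 0]

```text
time: 16.58
position: [0.5683, 0.2556, 0.1066]
tool_rot: [0.194, 2.872, -0.03]
ft_force: [-1.7, 0.0, 3.0]
grip_width: 0.5
grip_force: 59.7
```

```bash
python3 b.py
```

```text
bell [93.4036 -0.0712 -0.8833] [-0.0847 -0.0871 -0.2082] F slope frame [ 0.8827 -0.1866  4.9682] M [-0.1295  0.73    0.0446] grip 0.4995136772306467 t 16.5833
```

Contact with the tongue at z −0.8 mm with 5 N. I ease off slightly and slide down to the mouth.

Call:
send_rows:
  xyz:
    - [0.2, 0, -0.5]
    - [2, 0, 0]
    - [4, 0, 0.6]
    - [6, 0, 1.1]
    - [8, 0, 1.7]
    - [10, 0, 2.2]
    - [12, 0, 2.8]
    - [14, 0, 3.3]
    - [16, 0, 3.9]
    - [17.5, 0, 4.3]
  dr:
    - [0, 0, 0]
    - [0, 0, 0]
    - [0, 0, 0]
    - [0, 0, 0]
    - [0, 0, 0]
    - [0, 0, 0]
    - [0, 0, 0]
    - [0, 0, 0]
    - [0, 0, 0]
    - [0, 0, 0]

```text
time: 17.42
position: [0.5526, 0.2579, 0.0978]
tool_rot: [0.193, 2.872, -0.029]
ft_force: [0.1, -0.6, 3.1]
grip_width: 0.5
grip_force: 59.7
```

```bash
python3 b.py
```

```text
bell [75.2536  0.1597 -0.5833] [-0.0669 -0.1037 -0.2049] F slope frame [ 2.5492 -0.573   4.0551] M [0.071  0.124  0.0158] grip 0.5002588220881121 t 17.4167
```

Call:
send_rows:
  xyz:
    - [1.5, 0, 0.2]
    - [3, 0, 0.6]
    - [4.5, 0, 1]
    - [6, 0, 1.4]
    - [7.5, 0, 1.8]
    - [9, 0, 2.2]
    - [10.5, 0, 2.6]
    - [12, 0, 3]
    - [13.5, 0, 3.4]
    - [14.6, 0, 3.7]
  dr:
    - [0, 0, 0]
    - [0, 0, 0]
    - [0, 0, 0]
    - [0, 0, 0]
    - [0, 0, 0]
    - [0, 0, 0]
    - [0, 0, 0]
    - [0, 0, 0]
    - [0, 0, 0]
    - [0, 0, 0]

```text
time: 18.25
position: [0.5395, 0.2595, 0.0904]
tool_rot: [0.193, 2.872, -0.03]
ft_force: [0.3, -0.1, 5.8]
grip_width: 0.499
grip_force: 59.7
```

```bash
python3 b.py
```

```text
bell [60.0928  0.1434 -0.4581] [-0.0762 -0.0884 -0.2039] F slope frame [ 4.0481 -0.0617  6.3165] M [ 0.079   0.0573 -0.0542] grip 0.4990997571555438 t 18.25
```

Call:
send_rows:
  xyz:
    - [2.5, 0, 0.2]
    - [5, 0, 0.8]
    - [7.5, 0, 1.4]
    - [10, 0, 2.1]
    - [12.5, 0, 2.8]
    - [15, 0, 3.5]
    - [17.5, 0, 4.1]
    - [20, 0, 4.8]
    - [22, 0, 5.3]
    - [24.2, 0, 5.9]
  dr:
    - [0, 0, 0]
    - [0, 0, 0]
    - [0, 0, 0]
    - [0, 0, 0]
    - [0, 0, 0]
    - [0, 0, 0]
    - [0, 0, 0]
    - [0, 0, 0]
    - [0, 0, 0]
    - [0, 0, 0]

```text
time: 19.08
position: [0.5173, 0.2621, 0.0778]
tool_rot: [0.193, 2.873, -0.031]
ft_force: [0.1, -0.2, -2.1]
grip_width: 0.501
grip_force: 59.7
```

```bash
python3 b.py
```

```text
bell [34.537  -0.1524 -0.1931] [-0.1235 -0.0381 -0.1866] F slope frame [-0.0919 -0.2037 -0.437 ] M [0.0914 0.3178 0.0023] grip 0.5006628235235308 t 19.0833
```

Call:
send_rows:
  xyz:
    - [1, 0, 0.3]
    - [2, 0, 0.6]
    - [3, 0, 0.8]
    - [4, 0, 1.1]
    - [5, 0, 1.3]
    - [6, 0, 1.6]
    - [7, 0, 1.9]
    - [8, 0, 2.1]
    - [9, 0, 2.4]
    - [10, 0, 2.7]
  dr:
    - [0, 0, 0]
    - [0, 0, 0]
    - [0, 0, 0]
    - [0, 0, 0]
    - [0, 0, 0]
    - [0, 0, 0]
    - [0, 0, 0]
    - [0, 0, 0]
    - [0, 0, 0]
    - [0, 0, 0]

```text
time: 19.92
position: [0.5094, 0.2633, 0.0733]
tool_rot: [0.193, 2.871, -0.03]
ft_force: [1.8, -1.8, 0.2]
grip_width: 0.503
grip_force: 59.7
```

```bash
python3 b.py
```

```text
bell [25.3433  0.0362 -0.1068] [-0.0902 -0.1276 -0.2014] F slope frame [ 2.7454 -1.5307  0.6413] M [-0.2373 -0.1344 -0.0652] grip 0.5034165026354834 t 19.9167
```

Call:
send_rows:
  xyz:
    - [0.5, 0, 0.1]
    - [1, 0, 0.3]
    - [1.5, 0, 0.4]
    - [2, 0, 0.5]
    - [2.5, 0, 0.7]
    - [3, 0, 0.8]
    - [3.5, 0, 0.9]
    - [4, 0, 1.1]
    - [4.5, 0, 1.2]
    - [5, 0, 1.3]
  dr:
    - [0, 0, 0]
    - [0, 0, 0]
    - [0, 0, 0]
    - [0, 0, 0]
    - [0, 0, 0]
    - [0, 0, 0]
    - [0, 0, 0]
    - [0, 0, 0]
    - [0, 0, 0]
    - [0, 0, 0]

```text
time: 20.75
position: [0.5087, 0.2635, 0.0734]
tool_rot: [0.195, 2.865, -0.027]
ft_force: [7.6, -3.7, 6.5]
grip_width: 0.498
grip_force: 59.7
```

```bash
python3 b.py
```

```text
bell [24.531   0.1178  0.0988] [-0.0089 -0.4694 -0.3087] F slope frame [11.0021 -2.6979  3.0865] M [-1.1204 -1.7716 -0.17  ] grip 0.4983352042077576 t 20.75
```

Catch met at x ≈ 25 mm, so home is near 10 mm, at 11 N along the slope. I press on gently.

Call:
send_rows:
  xyz:
    - [0.5, 0, 0.1]
    - [1, 0, 0.3]
    - [1.5, 0, 0.4]
    - [2, 0, 0.5]
    - [2.5, 0, 0.7]
    - [3, 0, 0.8]
    - [3.5, 0, 0.9]
    - [4, 0, 1.1]
    - [4, 0, 1.1]
    - [4, 0, 1.1]
  dr:
    - [0, 0, 0]
    - [0, 0, 0]
    - [0, 0, 0]
    - [0, 0, 0]
    - [0, 0, 0]
    - [0, 0, 0]
    - [0, 0, 0]
    - [0, 0, 0]
    - [0, 0, 0]
    - [0, 0, 0]

```text
time: 21.58
position: [0.5085, 0.2635, 0.0735]
tool_rot: [0.196, 2.86, -0.026]
ft_force: [11.5, -6.9, 11.8]
grip_width: 0.498
grip_force: 59.8
```

```bash
python3 b.py
```

```text
bell [24.2157  0.1376  0.2108] [ 0.0588 -0.7692 -0.3954] F slope frame [17.3598 -5.3361  5.5684] M [-1.6101 -2.6853 -0.0987] grip 0.49776962655147944 t 21.5833
```

Call:
send_rows:
  xyz:
    - [0, -0.8, 0]
    - [0, -1.6, 0]
    - [0.5, -2, 0.1]
    - [1, -2, 0.3]
    - [1.5, -2, 0.4]
    - [2, -2, 0.5]
    - [2.5, -2, 0.7]
    - [3, -2, 0.8]
    - [3, -2, 0.8]
    - [3, -2, 0.8]
  dr:
    - [0, 0, 0]
    - [0, 0, 0]
    - [0, 0, 0]
    - [0, 0, 0]
    - [0, 0, 0]
    - [0, 0, 0]
    - [0, 0, 0]
    - [0, 0, 0]
    - [0, 0, 0]
    - [0, 0, 0]

```text
time: 22.42
position: [0.4966, 0.2629, 0.0657]
tool_rot: [0.193, 2.875, -0.031]
ft_force: [-1.0, 0.7, -0.9]
grip_width: 0.503
grip_force: 59.7
```

```bash
python3 b.py; python3 - <<'E'
from h import *
w=get_image("wrist")[:,:,::-1];cv2.imwrite("pics/g4.png",w);print(button(w))
cv2.imwrite("pics/g4c.png",cv2.resize(w[0:240,160:480],(800,600),interpolation=cv2.INTER_CUBIC))
E
```

```text
bell [10.7043 -2.0241 -0.2562] [-0.1392  0.0565 -0.1486] F slope frame [-0.5355  0.5331  1.2573] M [0.3982 0.6675 0.0111] grip 0.5028038219821847 t 22.4167
[(90, 317.0, 101.2, 27.1), (120, 317.1, 100.6, 20.6)]
```

It snapped past the catch to x ≈ 10.7 mm. I recentre sideways and press on gently to feel the rigid stop.

Call:
send_rows:
  xyz:
    - [0, 0.5, 0]
    - [0, 1, 0]
    - [0.5, 1.2, 0.1]
    - [1, 1.2, 0.3]
    - [1.5, 1.2, 0.4]
    - [2, 1.2, 0.5]
    - [2.5, 1.2, 0.7]
    - [3, 1.2, 0.8]
    - [3, 1.2, 0.8]
    - [3, 1.2, 0.8]
  dr:
    - [0, 0, 0]
    - [0, 0, 0]
    - [0, 0, 0]
    - [0, 0, 0]
    - [0, 0, 0]
    - [0, 0, 0]
    - [0, 0, 0]
    - [0, 0, 0]
    - [0, 0, 0]
    - [0, 0, 0]

```text
time: 23.3
position: [0.4965, 0.2645, 0.066]
tool_rot: [0.194, 2.871, -0.029]
ft_force: [1.9, -2.0, 0.9]
grip_width: 0.5
grip_force: 59.7
```

```bash
python3 b.py
```

```text
bell [10.4246 -0.4221 -0.036 ] [-0.053  -0.1677 -0.2316] F slope frame [ 3.1252 -1.7229  1.2148] M [-0.2946 -0.2644 -0.0153] grip 0.5003840060711011 t 23.3
```

Call:
send_rows:
  xyz:
    - [0.5, 0, 0.1]
    - [1, 0, 0.3]
    - [1.5, 0, 0.4]
    - [2, 0, 0.5]
    - [2.5, 0, 0.7]
    - [3, 0, 0.8]
    - [3.5, 0, 0.9]
    - [4, 0, 1]
    - [4, 0, 1]
    - [4, 0, 1]
  dr:
    - [0, 0, 0]
    - [0, 0, 0]
    - [0, 0, 0]
    - [0, 0, 0]
    - [0, 0, 0]
    - [0, 0, 0]
    - [0, 0, 0]
    - [0, 0, 0]
    - [0, 0, 0]
    - [0, 0, 0]

```text
time: 24.13
position: [0.4963, 0.2646, 0.0662]
tool_rot: [0.194, 2.865, -0.027]
ft_force: [8.6, -4.2, 5.5]
grip_width: 0.506
grip_force: 59.8
```

```bash
python3 b.py
```

```text
bell [10.084  -0.366   0.1142] [ 0.016  -0.4725 -0.3003] F slope frame [11.41   -3.1133  1.7103] M [-1.0091 -1.7473 -0.0066] grip 0.5059020471123086 t 24.1333
```

Rigid stop confirmed at x ≈ 10.2 mm with 11 N. I unload, open the jaw, and retreat along the tool axis.

Call:
send_rows:
  xyz:
    - [-1, -0.2, -0.2]
    - [-2, -0.4, -0.5]
    - [-3, -0.6, -0.8]
    - [-4, -0.8, -1]
    - [-5, -0.8, -1.3]
    - [-5, -0.8, -1.3]
    - [-5, -0.8, -1.3]
    - [-5, -0.8, -1.3]
    - [-5, -0.8, -1.3]
    - [-5, -0.8, -1.3]
  dr:
    - [0, 0, 0]
    - [0, 0, 0]
    - [0, 0, 0]
    - [0, 0, 0]
    - [0, 0, 0]
    - [0, 0, 0]
    - [0, 0, 0]
    - [0, 0, 0]
    - [0, 0, 0]
    - [0, 0, 0]

```text
time: 24.97
position: [0.4964, 0.2643, 0.066]
tool_rot: [0.193, 2.872, -0.028]
ft_force: [3.9, 1.9, 0.6]
grip_width: 0.504
grip_force: 59.6
```

Call:
send_rows:
  xyz:
    - [0, 0, 0]
    - [0, 0, 0]
    - [0, 0, 0]
    - [0, 0, 0]
    - [0, 0, 0]
    - [0, 0, 0]
    - [0, 0, 0]
    - [0, 0, 0]
    - [0, 0, 0]
    - [0, 0, 0]
  dr:
    - [0, 0, 0]
    - [0, 0, 0]
    - [0, 0, 0]
    - [0, 0, 0]
    - [0, 0, 0]
    - [0, 0, 0]
    - [0, 0, 0]
    - [0, 0, 0]
    - [0, 0, 0]
    - [0, 0, 0]
  jaw: 60

```text
time: 25.8
position: [0.4963, 0.2635, 0.0658]
tool_rot: [0.194, 2.872, -0.03]
ft_force: [0.2, -0.4, 0.5]
grip_width: 0.689
grip_force: 0.0
```

Call:
send_rows:
  xyz:
    - [0, 0, -3]
    - [0, 0, -8]
    - [0, 0, -15]
    - [0, 0, -24]
    - [0, 0, -34]
    - [0, 0, -45]
    - [0, 0, -55]
    - [0, 0, -64]
    - [0, 0, -69]
    - [0, 0, -70]
  dr:
    - [0, 0, 0]
    - [0, 0, 0]
    - [0, 0, 0]
    - [0, 0, 0]
    - [0, 0, 0]
    - [0, 0, 0]
    - [0, 0, 0]
    - [0, 0, 0]
    - [0, 0, 0]
    - [0, 0, 0]

```text
time: 26.63
position: [0.4786, 0.2669, 0.135]
tool_rot: [0.193, 2.871, -0.027]
ft_force: [-0.2, 0.3, 0.1]
grip_width: 0.691
grip_force: 0.0
```

```bash
python3 - <<'E'
from h import *
s=get_state();w=get_image("wrist")[:,:,::-1];sc=get_image("scene")[:,:,::-1];cv2.imwrite("pics/f_w.png",w);cv2.imwrite("pics/f_s.png",sc)
print(s["position"],s["ft_force"],s["grip_width"])
k=cam("wrist",s);C=Rbell(CY,30);w=w.copy()
for x in(4,10,16):
    u,v=proj(k,T0+C.apply(np.array([x-33.1,0,11])/1e3))[0];print(x,u,v)
print(button(w))
o=np.zeros((600,800,3),np.uint8);o[:,:400]=cv2.resize(w[0:240,240:400],(400,600));o[:,400:]=cv2.resize(sc[110:200,285:345],(400,600),interpolation=cv2.INTER_CUBIC)
cv2.imwrite("pics/fin.png",o)
E
```

```text
[0.4786 0.2669 0.135 ] [-0.2022  0.2561  0.0953] 0.691074478412956
4 319.80367486529656 97.23164797517333
10 319.84033526344433 105.81211365257286
16 319.8770026358911 114.39421168357488
[(90, 319.7, 202.4, 7.8), (90, 318.0, 106.7, 18.4), (120, 317.7, 105.9, 13.9)]
```

View pics/fin.png

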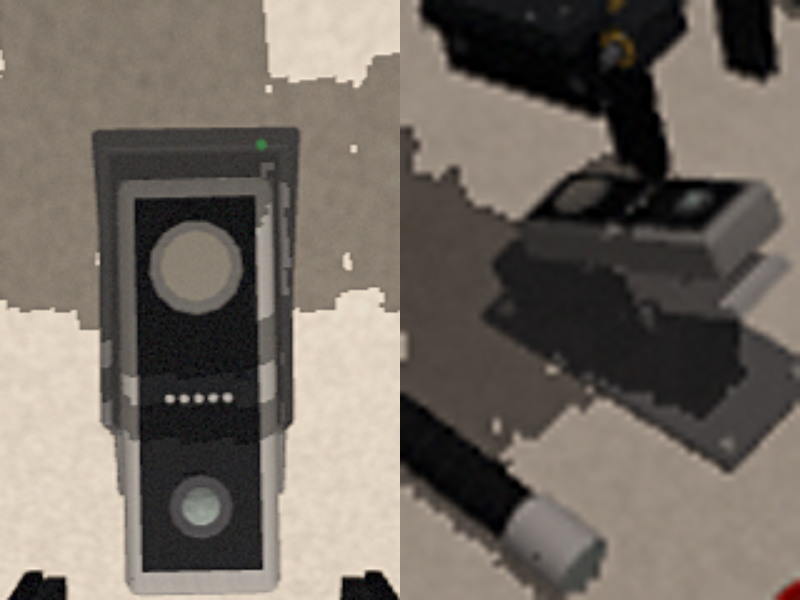

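The bell push lies straight in the track, lens end up (lens at crop (200,505)), at x ≈ 10 mm after release. The cradle's green lamp at (262,145) is lit, the fingers are clear, and the torch has not moved. I hand it in.

```bash
python3 -c "
from bench import *
print(close_job())"
```

```text
the job is handed in; nothing more can be done
None
```

The bell push is clicked home on its charging contacts, lens end up and held against the stop; the gripper is clear, the cradle's green lamp is lit and the job is handed in, though no verdict was returned.

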